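Park the paint caddy between wet rails

ROBOT

A 7-joint arm with a two-finger parallel gripper is mounted at the origin on the work surface. World frame = base frame: x ahead of the robot, y to its left, z up, the work surface at z = 0. Lengths are in mm, angles in rad, forces in N, time in s.
With the tool pointing down it reaches from about 400 to 850 mm from the base axis. Payload 6.9 kg.
Tool frame: the origin (TCP) lies at the very end of the fingers, on their centre line; the grasp point (between the pads) lies grip_depth behind it (grip_depth is the distance from the TCP to the grasp point, in mm); z points along the fingers, y is the line along which they close (so a half turn about z gives the same grasp; the last joint's range is limited). The gripper opens to 85 mm and grips with 20 to 120 N. Pads are 22 mm wide; open, the fingers measure 114 mm over their backs; the gripper's body (76 mm by 85 mm) begins 54 mm behind the grasp point. The pads swing forward as they close: fully open they stand 13 mm farther back than shut.
Start: joints at [-1.014, 0.507, -0.238, 1.5, 0.126, 1.149, -0.155], TCP at [272.32, 562.542, 231.275] pointing down, gripper open.
Joint ranges: [-3.08, 3.08], [-0.24, 2.05], [-1.43, 1.35], [0, 2.5], [-1.52, 4.66], [0.17, 1.96], [-2.89, 2.89]. Speed limits (rad/s): [2.39, 2.39, 3.14, 3.14, 3.14, 3.14, 3.14].

INTERFACE

Orientations are given as a rotation vector (axis times angle).
In Python, from cell import get_state, capture, finish_job, outline_of, grip_depth gives the robot as it stands. The module is installed in compiled form; this text tells all that it offers.
- The arm moves only by the shell command python3 -m handwheel 'ROWS' [FORCE]. ROWS is JSON, a list of rows, each a list of 5 numbers: the opening, from 0 (shut) to 1 (fully open), then the shift along the world's x, y, z each as a share of 1000 mm, from -1 to 1, then the turn about the world's z as a share of 30 degrees, from -1 to 1. In form: [[fingers, dx, dy, dz, spin], ...]. A call has 1 to 20 rows; each row shifts and turns the commanded pose from where the row before left it; what a row does not reach is not made up. A row lasts 1/12 s, in which the tool goes at most 41.7 mm and 7.16 degrees, less where a joint would pass 70% of its speed; a pose out of reach is approached as far as the arm can. A call with a number of a shift or a turn outside -1 to 1 is refused whole. A call with a gripper value outside its range is refused whole. The fingers move at their own pace and stop on an object; FORCE is the grip in N (left out, the last holds). Time passes only in rows, so rows that do not move let the fingers close. It gives the time, the measured TCP pose, the force, the opening and the grip force at its end, in the units of the state.
- get_state(): the state, without advancing time (a new reading comes with each control period).
- capture(name): name is "scene" or "side" or "wrist"; returns a dict with "img" (420x560x3 uint8, red, green, blue), "K" (3x3 intrinsics, pixels), "pose" (4x4, takes a point from camera to world coordinates). Camera axes: x right, y up, looking along -z (the intrinsics and any distortion apply to the point x, -y, -z); pixel columns grow to the right and rows downward; lengths in mm; the calibration is good to about 2 mm. A picture is of the moment at which its call begins. There is no depth.
- finish_job(): hands the job in; it is judged then, once.
Trained networks look in a picture, given as the dict that the camera call returned (one of the last four; its "shot" number tells which), for a name from the list of things; names that differ only in an ending like _2 or _b are one class to them, and where a whole thing is asked for, a point or a joint stands for the part that bears it (a point fixed in the world has none). Each returns a list of dicts, best first, with "conf" (0 to 1); they miss things now and then, are a little off and sometimes report something else, mostly with a low value. They report only what shows in the picture. A call takes as long as a camera call. They do not tell look-alikes from the thing itself.
- outline_of(thing, picture): "region" (420x560 bool, what is visible of it) and "location" ([column, row] in pixels, amid what is visible of it).
The state is a dict: "t": time; "q": joint angles; "joint_vel": joint speeds; "tau": joint torques, N m; "position": TCP position; "tcp_rot": TCP orientation; "wrist_force": force on the tool from outside, world axes, zero at the start; "moment": the same for the moment, N m; "opening": opening from 0.0 (shut) to 1.0 (fully open); "grasp_force": force on a finger pad.
Only numpy, scipy, OpenCV 4.12 (cv2) and the standard library are available. Lean on these libraries where they do the work, as an engineer would, in place of code of your own. Each camera call takes 0.05 s, during which the arm holds its last target. There are 200 camera calls.

TASK

The two yellow guide rails of the parking dock have just been painted and are still wet: line up the wooden paint caddy and push it along the table, down the lane between the rails, until it sits squarely against the wooden stop at the end, with neither the caddy nor the robot ever touching a rail. Only push it with the fingers, never lift or tip it, and leave all the other things on the table where they stand.

Things in the scene. Friction and masses are not known exactly. Their poses are not given: they have to be found in the camera images.
- caddy: Open brown wooden box of small paint jars, 120 mm long (x), 90 mm wide (y), flat outer walls 60 mm high, jar caps up to 70 mm; 0.3 to 0.6 kg. Stands loose before the dock's mouth, about 40 to 80 mm short of it, off the lane's line and askew. Origin: centre of its underside; its +x end goes in first.
- dock: Dock fixed to the table, its mouth to the robot's right: a lane 114 mm wide, 200 mm long, between yellow rails, cork-coloured floor level with the table, brown stop (40 mm high) across the end. Origin: on the table, mid-mouth; x runs into the lane, y across it towards the robot. Stop face at x = 200 mm: the parked caddy's origin is at x = 140, y = 0 mm, its x along the dock's.
- rail_near: Wet yellow guide rail on the robot's side of the lane, 200 mm long, 12 mm thick, 28 mm high; origin on the table at the mouth end, middle of its thickness (dock y = +63 mm, inner face at +57 mm); x along the rail.
- rail_far: Wet yellow guide rail on the side away from the robot, same size; origin on the table at the mouth end, middle of its thickness (dock y = -63 mm, inner face at -57 mm); x along the rail.
- yellow_jar: Bystander: closed yellow jar with a white cap, 52 mm across, 85 mm high, standing outside the far rail; origin centre of its underside.
- red_brown_jar: Bystander: closed reddish-brown jar with a white cap, 44 mm across, 70 mm high, standing outside the near rail; origin centre of its underside.
- tube_a: Bystander: white paint tube standing on its cap, 42 mm across, 122 mm high, beyond the stop; origin centre of its underside.
- tube_b: Bystander: second white paint tube, same size, beyond the stop; origin centre of its underside.
- sponge_block: Bystander: white plastic block 85 x 60 x 36 mm at the right of the table; origin centre of its underside.
- stencil_brush: Bystander: brush, 170 mm long, lying at the left of the table; origin at its underside.
Mind the look-alikes: they are no part of the job. What is shaped like the caddy but green is not meant.

How it is judged (in metres and radians):
At the end, for the whole second after the job is handed in: The caddy stands flat and at rest on the table between the rails, its front face within 6 mm of the stop and square to the lane within 0.06 rad (x of caddy in the frame of dock between 0.134 and 0.144 m and y of caddy in the frame of dock between -0.012 and 0.012 m and angle between the x axis of caddy and the x axis of dock, either way round below 0.06 rad and height (world z) of caddy below 0.004 m and angle between caddy's own z axis and vertical below 0.04 rad and linear speed of caddy below 0.01 m/s); the robot touches nothing.
It fails at once if the caddy touches a wet rail (contact force between caddy and rail_near above 0.1 N or contact force between caddy and rail_far above 0.1 N).
It fails at once if the robot touches a wet rail (contact force between any of the arm, the fingers and rail_near above 0.1 N or contact force between any of the arm, the fingers and rail_far above 0.1 N).
It fails at once if the caddy is lifted or tipped (height (world z) of caddy above 0.008 m or angle between caddy's own z axis and vertical above 0.12 rad).
It fails at once if a bystander is moved more than 15 mm or knocked over (distance of any of yellow_jar, red_brown_jar, tube_a, tube_b, sponge_block, stencil_brush from where it was at the start of the episode above 0.015 m or angle between any of yellow_jar, red_brown_jar, tube_a, tube_b, sponge_block's own z axis and vertical above 0.3 rad).
It also fails if it takes over 61 s, if anything falls off the work surface, if the arm or the gripper's body presses on something with over 40 N, if the wrist force passes 120 N, or if a joint passes its speed limit or range.

## Working session

There is one attempt and no reset: what is moved stays moved. The work goes in short steps, Python scripts to look and compute and a shell command to move; the robot and the scene stay as the last step left them, time stands still between calls to the robot, and variables do not carry over. Pictures are saved under pics/ and viewed, at most 10 in all, crops included, and the job is handed in when it is done.

```bash
mkdir -p pics
python3 - <<'E'
from cell import *
import cv2,numpy as np
print(get_state(),grip_depth)
ims=[]
for n in ("scene","side"):
    c=capture(n); cv2.imwrite(f"pics/{n}0.png",c["img"][:,:,::-1])
    print(n,c["K"].tolist(),np.round(c["pose"],4).tolist(),[k for k in c])
    for t in ("caddy","dock","rail_near","rail_far"):
        print(t,[(round(d["conf"],2),np.round(d["location"]).tolist(),int(d["region"].sum())) for d in outline_of(t,c)][:4])
E
```

```text
{'t': 0.0, 'q': array([-1.01452246,  0.50835625, -0.23753148,  1.50114059,  0.12572248,
        1.14887532, -0.15477748]), 'joint_vel': array([-0.00152869,  0.00107878, -0.00035142,  0.00095878, -0.00012935,
        0.00026561, -0.00032137]), 'tau': array([-1.89800380e-04, -6.20595074e+01, -2.18685351e+00, -2.49660748e+01,
        1.27396075e-02,  1.17208308e-02,  4.16836588e-05]), 'position': array([272.14450906, 562.08589277, 230.41578484]), 'tcp_rot': array([-7.01929282e-01, -3.06180736e+00,  2.75069048e-03]), 'wrist_force': array([ 0.1715535 , -0.10262924, -0.2070018 ]), 'moment': array([-0.01413072, -0.05392393,  0.00758129]), 'grasp_force': 0.0, 'opening': 0.9978169587995654} 18.700000000000003
scene [[422.9382399674023, 0.0, 280.59052574577623], [0.0, 422.9382399674023, 204.7073954353867], [0.0, 0.0, 1.0]] [[-0.5271, -0.7389, 0.4197, 1027.7257], [0.8498, -0.458, 0.2611, 335.8547], [-0.0007, 0.4943, 0.8693, 1097.7693], [0.0, 0.0, 0.0, 1.0]] ['img', 'K', 'pose', 'shot']
caddy [(0.93, [168.0, 230.0], 1743), (0.75, [202.0, 159.0], 1429), (0.66, [238.0, 105.0], 1274), (0.6, [238.0, 212.0], 1664)]
dock [(0.67, [309.0, 233.0], 3561)]
rail_near [(0.97, [312.0, 217.0], 540)]
rail_far [(0.61, [296.0, 253.0], 541)]
side [[462.48161027937874, 0.0, 275.7071686186715], [0.0, 462.48161027937874, 203.81241565655966], [0.0, 0.0, 1.0]] [[0.8254, 0.3427, -0.4487, -56.027], [-0.5642, 0.5316, -0.6317, -812.1626], [0.022, 0.7745, 0.6321, 852.6832], [0.0, 0.0, 0.0, 1.0]] ['img', 'K', 'pose', 'shot']
caddy [(0.86, [387.0, 220.0], 1874), (0.62, [335.0, 272.0], 2413), (0.58, [319.0, 212.0], 1829), (0.56, [257.0, 332.0], 3137)]
dock [(0.89, [258.0, 187.0], 2627)]
rail_near [(0.79, [246.0, 200.0], 443)]
rail_far [(0.8, [276.0, 178.0], 484)]
```

View pics/scene0.png

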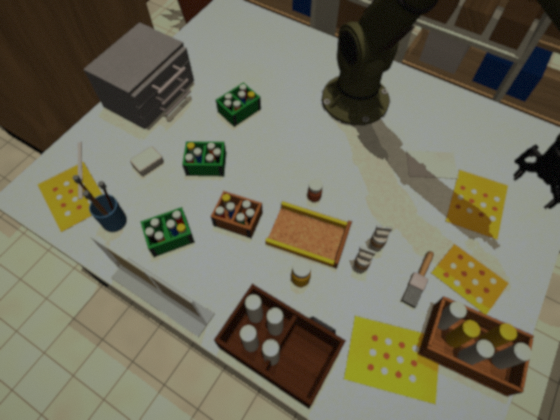

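View pics/side0.png

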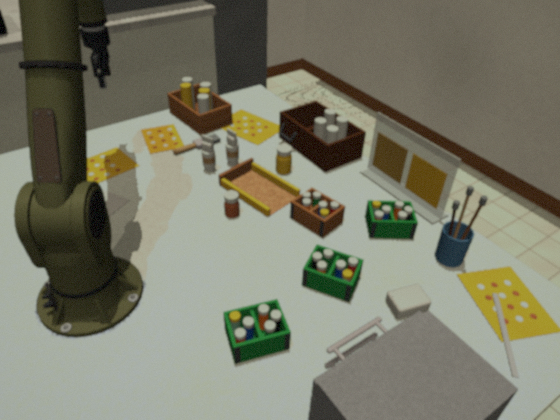

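The brown box at scene (238,212) / side (319,212) is the candidate. The boxes at (168,230), (204,158) and (238,103) have the same shape but are green, so they are look-alikes. Only the brown one stands before the dock's mouth. Next I'll fit poses and confirm in an enlarged crop.

```bash
cat > h.py <<'E'
from cell import *
import cv2,numpy as np
from scipy.optimize import minimize
S=4
def proj(c,P):
    T=np.linalg.inv(c["pose"]); p=P@T[:3,:3].T+T[:3,3]
    u=p*[1,-1,-1]; u=u@np.array(c["K"]).T; return u[:,:2]/u[:,2:]
def box(x0,x1,y0,y1,h): return np.array([[x,y,z] for x in(x0,x1) for y in(y0,y1) for z in(0,h)],float)
CADDY=[box(-60,60,-45,45,60)]
RN=[box(0,200,57,69,28)]; RF=[box(0,200,-69,-57,28)]
def place(P,v):
    a=v[2];R=np.array([[np.cos(a),-np.sin(a),0],[np.sin(a),np.cos(a),0],[0,0,1]])
    return P@R.T+[v[0],v[1],0]
def sil(c,bs,v):
    m=np.zeros((420*S,560*S),np.uint8)
    for b in bs:
        h=cv2.convexHull(((proj(c,place(b,v))+.5)*S).astype(np.float32))
        cv2.fillConvexPoly(m,np.round(h).astype(np.int32),1)
    return cv2.resize(m.astype(np.float32),(560,420),interpolation=cv2.INTER_AREA)
def fit(obs,v0):  # obs: list of (capture, boxes, mask)
    def cost(s):
        v=v0+s*[1,1,.01]; t=0
        for c,b,m in obs:
            q=sil(c,b,v); t+=np.abs(q-m).sum()/m.sum()
        return t/len(obs)
    best=np.zeros(3)
    for k in (25,8,3):
        r=minimize(cost,best,method="Nelder-Mead",options=dict(initial_simplex=best+np.array([[0,0,0],[k,0,0],[0,k,0],[0,0,k]]),xatol=.05,fatol=1e-4)); best=r.x
    return v0+best*[1,1,.01],r.fun
def ray(c,uv,z=0):
    d=np.linalg.inv(np.array(c["K"]))@[uv[0],uv[1],1]; d=c["pose"][:3,:3]@(d*[1,-1,-1]); o=c["pose"][:3,3]
    return o+d*(z-o[2])/d[2]
def pick(t,c,near=None):
    L=outline_of(t,c)
    if near is not None: L=[d for d in L if np.linalg.norm(np.array(d["location"])-near)<25]
    return L[0] if L else None
def rel(cad,dock):
    d=place(np.array([[cad[0]-dock[0],cad[1]-dock[1],0]]),[0,0,-dock[2]])[0]
    return np.round([d[0],d[1],cad[2]-dock[2]],3)
def draw(c,bs,v,img,col,s):
    for b in bs:
        p=(proj(c,place(b,v))+.5)*s
        for i in range(8):
            for j in (1,2,4):
                if not i&j: cv2.line(img,tuple(int(x) for x in p[i]),tuple(int(x) for x in p[i|j]),col,1)
E
cat > m.py <<'E'
from h import *
a=capture("scene"); b=capture("side")
oc=[];od=[]
for c,n in((a,(238,212)),(b,(319,212))):
    oc.append((c,CADDY,pick("caddy",c,n)["region"].astype(float)))
    for t,B in(("rail_near",RN),("rail_far",RF)):
        d=pick(t,c)
        if d: od.append((c,B,d["region"].astype(float)))
c0=ray(a,(238,216),20); d0=(ray(a,(275,225))+0)
vc0=np.array([c0[0],c0[1],1.57]); vd0=np.array([d0[0],d0[1],1.57])
vc,f1=fit(oc,vc0); vd,f2=fit(od,vd0)
for k in(0,1): print("single",k,fit(oc[k:k+1],vc)[0].round(3), fit([o for o in od if o[0] is (a,b)[k]],vd)[0].round(3))
print("caddy",vc.round(3),f1,"dock",vd.round(3),f2,"rel",rel(vc,vd))
np.save("p.npy",[vc,vd])
for t in("yellow_jar","red_brown_jar","tube_a"):
    for d in outline_of(t,a)[:3]:
        ys,xs=np.where(d["region"]); print(t,round(d["conf"],2),np.round(d["location"]),ray(a,d["location"],40).round())
im=cv2.resize(a["img"][:,:,::-1],None,fx=5,fy=5,interpolation=cv2.INTER_CUBIC)
draw(a,CADDY,vc,im,(255,255,0),5);draw(a,RN+RF,vd,im,(255,0,255),5)
cv2.imwrite("pics/crop1.png",im[850:1400,1000:1790])
E
python3 m.py
```

```text
single 0 [604.977 -76.802   1.768] [564.123  21.262   1.776]
single 1 [604.503 -77.644   1.784] [563.605  22.805   1.765]
caddy [604.688 -77.176   1.771] 0.027122019850682577 dock [564.225  21.315   1.772] 0.18273171723108625 rel [-1.04592e+02 -1.99590e+01 -1.00000e-03]
yellow_jar 0.68 [300. 273.] [666. 170.  40.]
red_brown_jar 0.84 [314. 191.] [426.  79.  40.]
tube_a 0.97 [380. 237.] [460. 307.  40.]
tube_a 0.75 [365. 258.] [537. 297.  40.]
```

View pics/crop1.png

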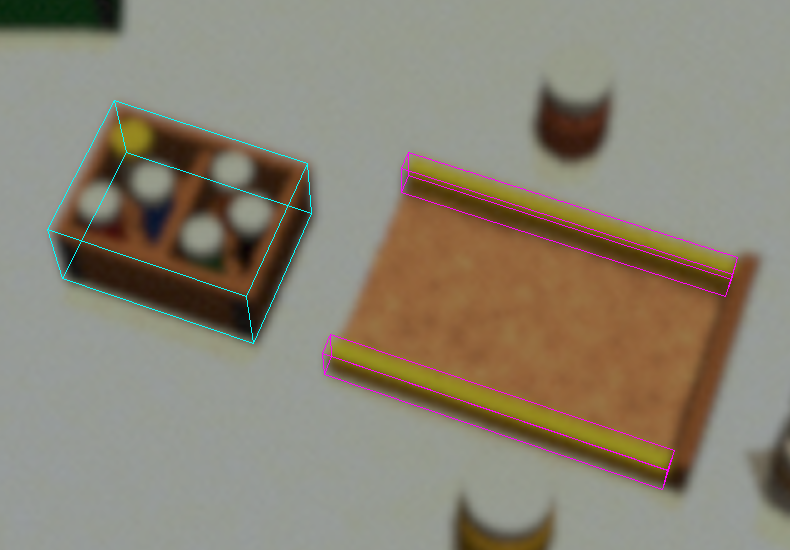

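The crop shows the brown box of jars, with its fit in cyan around crop (180,220), and the rails' fit in magenta, the mouth at crop (330–410, 160–350). This is the right caddy. It lies about 20 mm off the lane's line on the far side. Next I'll raise the arm and move over for a wrist view.

```bash
python3 -m handwheel '[[1,0,0,0.04,0],[1,0,0,0.04,0],[1,0,0,0.04,0],[1,0,0,0.03,0],[1,0.02,-0.035,0,0.073],[1,0.02,-0.035,0,0.073],[1,0.02,-0.035,0,0.073],[1,0.02,-0.035,0,0.073],[1,0.02,-0.035,0,0.073],[1,0.02,-0.035,0,0.073],[1,0.02,-0.035,0,0.073],[1,0.02,-0.035,0,0.073],[1,0.02,-0.035,0,0.073],[1,0.02,-0.035,0,0.073],[1,0.02,-0.035,0,0.073],[1,0.02,-0.035,0,0.073],[1,0.02,-0.035,0,0.073],[1,0.02,-0.035,0,0.073],[1,0.02,-0.035,0,0.073],[1,0.02,-0.035,0,0.073]]'
python3 -m handwheel '[[0.5,0,0,0,0],[0.5,0,0,0,0],[0.5,0,0,0,0],[0.5,0,0,0,0]]'
cat > w.py <<'E'
from h import *
import sys
vc,vd=np.load("p.npy")
s=get_state(); print(s["t"],s["position"],s["tcp_rot"],s["opening"])
c=capture("wrist")
print(c["pose"].round(2).tolist())
pc=proj(c,np.array([[vc[0],vc[1],30.]]))[0]; pd=proj(c,place(np.array([[100.,0,0]]),vd))[0]; print("expected px",pc,pd)
oc=[(d["conf"],d["location"]) for d in outline_of("caddy",c)]; print(oc)
d=pick("caddy",c,pc); od=[]
for t,B in(("rail_near",RN),("rail_far",RF)):
    e=pick(t,c)
    if e: od.append((c,B,e["region"].astype(float))); print(t,e["conf"],e["location"])
if d: 
    nc,f=fit([(c,CADDY,d["region"].astype(float))],vc); print("caddy",nc.round(3),f)
    vc=nc
if od:
    nd,f=fit(od,vd); print("dock",nd.round(3),f); print("rel",rel(vc,nd)); vd=nd
im=cv2.resize(c["img"][:,:,::-1],None,fx=1.4,fy=1.4)
draw(c,CADDY,vc,im,(255,255,0),1.4);draw(c,RN+RF,vd,im,(255,0,255),1.4)
cv2.imwrite(f"pics/{sys.argv[1]}.png",im)
E
python3 w.py w1
```

```text
t: 2.72
position: [592.9, 0.7, 381.5]
tcp_rot: [-0.255, 3.131, -0.0]
wrist_force: [0.3, 0.3, 1.3]
opening: 0.998
grasp_force: 0.0
t: 3.05
position: [591.9, 4.2, 381.5]
tcp_rot: [-0.255, 3.131, 0.001]
wrist_force: [-0.0, 0.1, 0.0]
opening: 0.5
grasp_force: 0.0
3.05 [591.89362985   4.24208376 381.46385768] [-2.55262724e-01  3.13110925e+00  1.35353715e-03] 0.5003398913942422
[[-0.16, -0.95, -0.28, 522.38], [0.99, -0.15, -0.05, -8.2], [0.0, -0.28, 0.96, 524.63], [0.0, 0.0, 0.0, 1.0]]
expected px [228.77609264 165.34037275] [350.87525654 146.30061481]
[(0.77, [103.3, 67.5]), (0.69, [139.3, 238.2]), (0.66, [224.7, 165.8]), (0.62, [544.5, 166.0])]
rail_near 0.97 [358.1, 108.8]
rail_far 0.71 [354.0, 184.7]
caddy [605.501 -77.726   1.773] 0.017931285032177703
dock [564.517  20.007   1.766] 0.11619501217984551
rel [-1.03835e+02 -2.12100e+01  7.00000e-03]
```

View pics/w1.png

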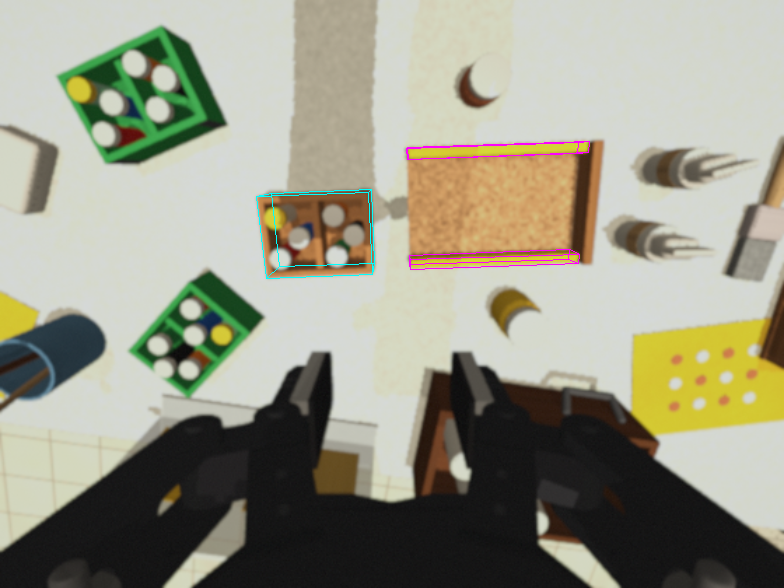

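The wrist view shows the brown caddy at (315,235), the mouth of the lane at (410,150–265) and a green look-alike at (195,335). The fit agrees with the other cameras: caddy about -104, -21 mm in the dock frame, angle near 0. I'll start with a two-finger push from the far side.

```bash
python3 -m handwheel '[[0.5,0.02,-0.016,0,0.017],[0.5,0.02,-0.016,0,0.017],[0.5,0.02,-0.016,0,0.017],[0.5,0.022,-0.014,0,0.017],[0.5,0,0,-0.04,0],[0.5,0,0,-0.04,0],[0.5,0,0,-0.04,0],[0.5,0,0,-0.04,0],[0.5,0,0,-0.04,0],[0.5,0,0,-0.04,0],[0.5,0,0,-0.04,0],[0.5,0,0,-0.03,0],[0.5,0,0,0,0],[0.5,0,0,0,0]]'
python3 w.py w2
```

```text
t: 4.47
position: [673.5, -59.0, 70.3]
tcp_rot: [0.309, -3.123, -0.001]
wrist_force: [0.7, -0.6, 0.9]
opening: 0.498
grasp_force: 0.0
4.4667 [673.49875331 -58.95710181  70.3440251 ] [ 3.08645833e-01 -3.12326397e+00 -8.61333943e-04] 0.497636669722206
[[-0.19, -0.94, -0.27, 604.88], [0.98, -0.19, -0.06, -73.76], [0.0, -0.28, 0.96, 213.74], [0.0, 0.0, 0.0, 1.0]]
expected px [273.06252916 119.92103973] [585.26883734  86.78574614]
[(0.88, [272.6, 103.8]), (0.57, [53.6, 274.8])]
rail_near 0.6 [554.3, 272.0]
rail_far 0.96 [490.7, 186.6]
caddy [605.048 -77.847   1.778] 0.007836736999979456
dock [564.209  20.644   1.768] 0.5230504752304147
rel [-1.04585e+02 -2.07460e+01  1.00000e-02]
```

View pics/w2.png

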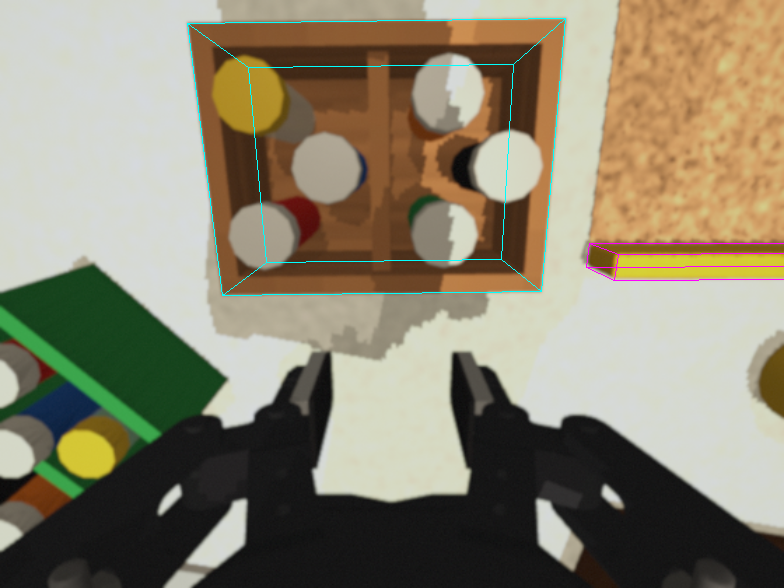

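```bash
python3 -m handwheel '[[0.5,0,0,-0.025,0],[0.5,0,0,-0.025,0],[0.5,0,0,0,0],[0.5,-0.0026,-0.0005,0,0],[0.5,-0.0026,-0.0005,0,0],[0.5,-0.0026,-0.0005,0,0],[0.5,-0.0026,-0.0005,0,0],[0.5,-0.0026,-0.0005,0,0],[0.5,-0.0026,-0.0005,0,0],[0.5,-0.0026,-0.0005,0,0],[0.5,-0.0026,-0.0005,0,0],[0.5,-0.0026,-0.0005,0,0],[0.5,-0.0026,-0.0005,0,0],[0.5,-0.0026,-0.0005,0,0],[0.5,-0.0026,-0.0005,0,0],[0.5,0,0,0,0],[0.5,0,0,0,0]]'
cat > c.py <<'E'
from h import *
vc0,_=np.load("p.npy"); vd=np.array([564.3,20.7,1.768])
s=get_state(); print(s["t"],s["position"].round(1),s["wrist_force"].round(1),"tcp in dock",rel(np.r_[s["position"][:2],0],vd)[:2])
a=capture("scene");b=capture("side");w=capture("wrist");o=[]
import sys
g=np.array([float(x) for x in sys.argv[1:3]]); g=np.r_[place(np.array([[g[0],g[1],0]]),vd)[0][:2],vd[2]]
for n,c in(("scene",a),("side",b),("wrist",w)):
    px=proj(c,np.array([[g[0],g[1],40.]]))[0]
    for d in outline_of("caddy",c):
        L=np.array(d["location"])
        if np.linalg.norm(L-px)<(60 if n=="wrist" else 18):
            r=fit([(c,CADDY,d["region"].astype(float))],g); print(n,round(d["conf"],2),rel(r[0],vd),round(r[1],3)); break
E
python3 c.py -104 -4
```

```text
t: 6.13
position: [642.6, -65.6, 21.1]
tcp_rot: [0.308, -3.125, -0.0]
wrist_force: [1.4, 1.6, 1.4]
opening: 0.501
grasp_force: 1.1
6.1333 [642.6 -65.6  21.1] [1.4 1.6 1.4] tcp in dock [-99.911 -59.839]
scene 0.94 [-9.0086e+01 -3.0840e+00  4.0000e-02] 1.486
side 0.85 [-1.03008e+02 -4.78700e+00  9.00000e-03] 0.03
wrist 0.77 [-1.03955e+02 -5.03500e+00 -1.00000e-03] 0.008
```

```bash
python3 -m handwheel '[[0.5,-0.0016,-0.0003,0,0],[0.5,-0.0016,-0.0003,0,0],[0.5,-0.0016,-0.0003,0,0],[0.5,0,0,0,0],[0.5,0,0,0,0],[0.5,0.005,0.001,0,0],[0.5,0.0146,0.0029,0,0],[0.5,0,0,0.03,0],[0.5,0,0,0.03,0],[0.5,0,0,0.03,0],[0.5,0,0,0,0]]'
python3 -m handwheel '[[0.5,-0.0043,-0.0081,0,-0.2308],[0.5,-0.0043,-0.0081,0,-0.2308],[0.5,-0.0043,-0.0081,0,-0.2308],[0.5,-0.0043,-0.0081,0,-0.2308],[0.5,-0.0043,-0.0081,0,-0.2308],[0.5,-0.0043,-0.0081,0,-0.2308],[0.5,-0.0043,-0.0081,0,-0.2308],[0.5,-0.0043,-0.0081,0,-0.2308],[0.5,-0.0043,-0.0081,0,-0.2308],[0.5,-0.0043,-0.0081,0,-0.2308],[0.5,-0.0043,-0.0081,0,-0.2308],[0.5,-0.0043,-0.0081,0,-0.2308],[0.5,-0.0043,-0.0081,0,-0.2308],[0.5,0,0,0,0],[0.5,0,0,0,0]]'
cat >> c.py <<'E'
r=s["tcp_rot"]; print("line deg", (2*np.degrees(np.arctan2(r[1],r[0]))-90)%180, "want",np.degrees(vd[2])-90)
if len(sys.argv)>3: cv2.imwrite(f"pics/{sys.argv[3]}.png",cv2.resize(w["img"][:,:,::-1],None,fx=1.4,fy=1.4))
E
python3 c.py -104 0 w3
```

```text
t: 7.35
position: [661.5, -62.6, 117.6]
tcp_rot: [-0.307, 3.117, -0.003]
wrist_force: [0.4, -0.5, 0.4]
opening: 0.499
grasp_force: 0.0
t: 8.6
position: [602.0, -167.8, 111.2]
tcp_rot: [-1.99, -2.431, 0.001]
wrist_force: [0.4, 0.3, 0.0]
opening: 0.5
grasp_force: 0.0
8.6 [ 602.  -167.8  111.2] [0.4 0.3 0. ] tcp in dock [-1.92267e+02 -6.60000e-02]
scene 0.92 [-1.01537e+02  5.51000e-01 -1.20000e-02] 0.029
side 0.83 [-1.03413e+02  1.18700e+00 -1.80000e-02] 0.083
wrist 0.97 [-1.04037e+02  1.34000e-01  1.00000e-03] 0.006
line deg 11.409417546357645 want 11.29893817912955
```

View pics/w3.png

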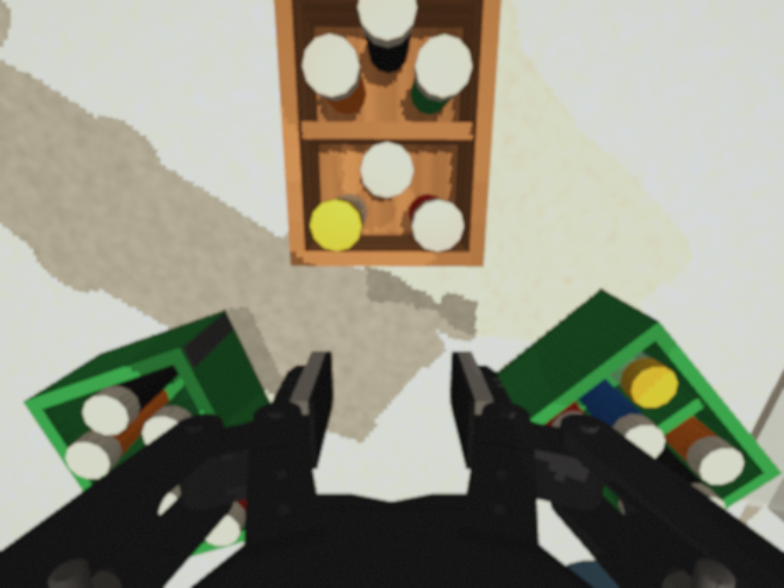

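Wrist view: caddy square above, rear face at row 265. Green boxes sit on both sides, corners near (270,400) and (500,390), so I'll check finger clearance there.

Run:
```python
from h import *
vd=np.array([564.3,20.7,1.768])
a=capture("scene")
for px in((168,230),(204,158)):
    d=pick("caddy",a,px); g=ray(a,d["location"],35)
    r=min((fit([(a,CADDY,d["region"].astype(float))],np.array([g[0],g[1],t])) for t in(.4,1.2,2,2.8)),key=lambda r:r[1])
    P=place(CADDY[0][::2],r[0])-[vd[0],vd[1],0]; print(r[1],place(P,[0,0,-vd[2]])[:,:2].round().tolist())
```

```text
0.0417267743796884 [[-275.0, -214.0], [-338.0, -149.0], [-189.0, -131.0], [-251.0, -66.0]]
2.6459382871536525 [[-296.0, 190.0], [-219.0, 237.0], [-233.0, 88.0], [-156.0, 135.0]]
```

```bash
python3 -m handwheel '[[0.5,0,0,-0.03,0],[0.5,0,0,-0.03,0],[0.5,0,0,-0.03,0],[0.5,0,0,0,0],[0.5,0,0,0,0],[0.5,-0.00094,0.0047,0,0],[0.5,-0.00094,0.0047,0,0],[0.5,-0.00094,0.0047,0,0],[0.5,-0.00094,0.0047,0,0],[0.5,-0.00094,0.0047,0,0],[0.5,-0.00094,0.0047,0,0],[0.5,-0.00094,0.0047,0,0],[0.5,-0.00094,0.0047,0,0],[0.5,-0.00094,0.0047,0,0],[0.5,-0.00094,0.0047,0,0],[0.5,-0.00094,0.0047,0,0],[0.5,-0.00094,0.0047,0,0],[0.5,0,0,0,0],[0.5,0,0,0,0]]'
python3 c.py -65 0 w4
```

```text
t: 10.63
position: [590.1, -109.7, 20.8]
tcp_rot: [-1.99, -2.428, -0.0]
wrist_force: [-0.2, -0.0, 0.2]
opening: 0.502
grasp_force: 0.0
10.6333 [ 590.1 -109.7   20.8] [-0.2 -0.   0.2] tcp in dock [-132.882    0.262]
scene 0.66 [-6.0175e+01  1.3940e+00 -2.0000e-03] 0.033
side 0.66 [-6.0764e+01  2.6820e+00 -8.0000e-03] 0.419
wrist 0.69 [-6.2913e+01  1.0890e+00  1.0000e-03] 0.005
line deg 11.31487382556594 want 11.29893817912955
```

```bash
python3 -m handwheel '[[0.5,-0.00108,0.0054,0,0],[0.5,-0.00108,0.0054,0,0],[0.5,-0.00108,0.0054,0,0],[0.5,-0.00108,0.0054,0,0],[0.5,-0.00108,0.0054,0,0],[0.5,-0.00108,0.0054,0,0],[0.5,-0.00108,0.0054,0,0],[0.5,-0.00108,0.0054,0,0],[0.5,-0.00108,0.0054,0,0],[0.5,-0.00108,0.0054,0,0],[0.5,-0.00108,0.0054,0,0],[0.5,-0.00108,0.0054,0,0],[0.5,-0.00108,0.0054,0,0],[0.5,-0.00108,0.0054,0,0],[0.5,-0.00108,0.0054,0,0],[0.5,-0.00108,0.0054,0,0],[0.5,-0.00108,0.0054,0,0],[0.5,-0.00108,0.0054,0,0],[0.5,0,0,0,0],[0.5,0,0,0,0]]'
python3 c.py 37 0 w5
```

```text
t: 12.6
position: [571.2, -13.3, 21.3]
tcp_rot: [-1.992, -2.429, -0.001]
wrist_force: [0.1, 0.4, -0.2]
opening: 0.501
grasp_force: 0.0
12.6 [571.2 -13.3  21.3] [ 0.1  0.4 -0.2] tcp in dock [-34.676  -0.146]
scene 0.63 [3.8321e+01 1.4860e+00 1.5000e-02] 0.031
side 0.75 [39.835  0.549 -0.113] 0.665
wrist 0.94 [ 3.6139e+01  7.2300e-01 -2.0000e-03] 0.006
line deg 11.295177514760098 want 11.29893817912955
```

View pics/w5.png

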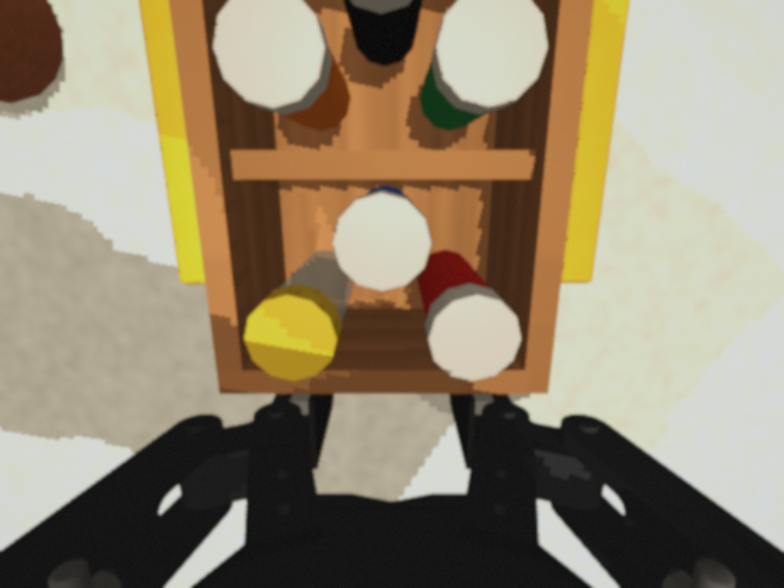

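```bash
python3 -m handwheel '[[0.5,-0.00108,0.0054,0,0],[0.5,-0.00108,0.0054,0,0],[0.5,-0.00108,0.0054,0,0],[0.5,-0.00108,0.0054,0,0],[0.5,-0.00108,0.0054,0,0],[0.5,-0.00108,0.0054,0,0],[0.5,-0.00108,0.0054,0,0],[0.5,-0.00108,0.0054,0,0],[0.5,-0.00108,0.0054,0,0],[0.5,-0.00108,0.0054,0,0],[0.5,-0.00108,0.0054,0,0],[0.5,-0.00108,0.0054,0,0],[0.5,-0.00108,0.0054,0,0],[0.5,-0.00108,0.0054,0,0],[0.5,-0.00108,0.0054,0,0],[0.5,-0.00108,0.0054,0,0],[0.5,-0.00108,0.0054,0,0],[0.5,0,0,0,0],[0.5,0,0,0,0]]'
python3 c.py 129 0
for i in 1 2; do :; done; python3 -m handwheel '[[0.5,-0.0004,0.002,0,0],[0.5,-0.0004,0.002,0,0],[0.5,0,0,0,0]]'
```

```text
t: 14.48
position: [552.2, 79.1, 20.9]
tcp_rot: [-1.99, -2.428, 0.0]
wrist_force: [0.1, -0.0, -0.4]
opening: 0.499
grasp_force: 0.0
14.4833 [552.2  79.1  20.9] [ 0.1 -0.  -0.4] tcp in dock [59.675  0.418]
scene 0.74 [1.32221e+02 1.41900e+00 9.00000e-03] 0.045
side 0.77 [137.042   6.076  -0.188] 0.561
line deg 11.329760416012732 want 11.29893817912955
t: 15.03
position: [552.1, 81.7, 21.2]
tcp_rot: [1.993, 2.428, -0.0]
wrist_force: [0.1, -0.9, -1.1]
opening: 0.499
grasp_force: 0.4
```

```bash
python3 -m handwheel '[[0.5,-0.0003,0.0015,0,0],[0.5,-0.0003,0.0015,0,0],[0.5,0,0,0,0]]'
python3 -m handwheel '[[0.5,-0.0003,0.0015,0,0],[0.5,-0.0002,0.001,0,0],[0.5,0,0,0,0]]'
python3 -m handwheel '[[0.5,-0.0002,0.001,0,0],[0.5,-0.0002,0.001,0,0],[0.5,0,0,0,0]]'; python3 c.py 139 0
```

```text
t: 15.28
position: [551.5, 84.8, 21.2]
tcp_rot: [1.993, 2.428, -0.0]
wrist_force: [0.5, -1.0, -0.2]
opening: 0.502
grasp_force: 0.6
t: 15.53
position: [551.0, 87.4, 21.3]
tcp_rot: [-1.993, -2.428, -0.0]
wrist_force: [0.3, -0.5, -0.9]
opening: 0.501
grasp_force: 0.6
t: 15.78
position: [551.0, 88.0, 21.3]
tcp_rot: [1.993, 2.427, -0.001]
wrist_force: [1.8, -5.1, -0.3]
opening: 0.498
grasp_force: 2.6
15.7833 [551.   88.   21.3] [ 1.8 -5.1 -0.3] tcp in dock [68.572 -0.173]
side 0.69 [144.501   4.945  -0.24 ] 0.688
wrist 0.78 [ 1.3855e+02  5.5700e-01 -2.0000e-03] 0.004
line deg 11.206358450967386 want 11.29893817912955
```

Force has risen to 5 N with the TCP stalled at 68.6, so the caddy is against the stop (wrist fit: 138.6, 0.6, -0.002). One more small press, then I back straight out and lift.

```bash
python3 -m handwheel '[[0.5,-0.0002,0.001,0,0],[0.5,0,0,0,0]]'
python3 -m handwheel '[[0.5,0.0006,-0.003,0,0],[0.5,0.002,-0.01,0,0],[0.5,0.005,-0.025,0,0],[0.5,0.006,-0.03,0,0],[0.5,0.006,-0.03,0,0],[0.5,0.003,-0.015,0.03,0],[0.5,0,0,0.04,0],[0.5,0,0,0.04,0],[0.5,0,0,0.04,0],[0.5,0,0,0.03,0],[0.5,0,0,0,0],[0.5,0,0,0,0],[0.5,0,0,0,0]]'
python3 c.py 139 0 w6
```

```text
t: 16.25
position: [551.1, 88.0, 21.4]
tcp_rot: [1.993, 2.425, -0.002]
wrist_force: [1.1, -7.2, -0.8]
opening: 0.501
grasp_force: 3.9
t: 17.33
position: [572.6, -22.6, 200.8]
tcp_rot: [-1.992, -2.428, -0.0]
wrist_force: [0.6, -1.3, -0.8]
opening: 0.499
grasp_force: 0.0
17.3333 [572.6 -22.6 200.8] [ 0.6 -1.3 -0.8] tcp in dock [-44.114   0.398]
scene 0.87 [ 1.39623e+02  1.59300e+00 -4.00000e-03] 0.038
side 0.6 [ 1.4126e+02 -3.0490e+00  1.6000e-02] 0.096
wrist 0.83 [ 1.39273e+02  2.65000e-01 -2.00000e-03] 0.007
line deg 11.2564643821853 want 11.29893817912955
```

View pics/w6.png

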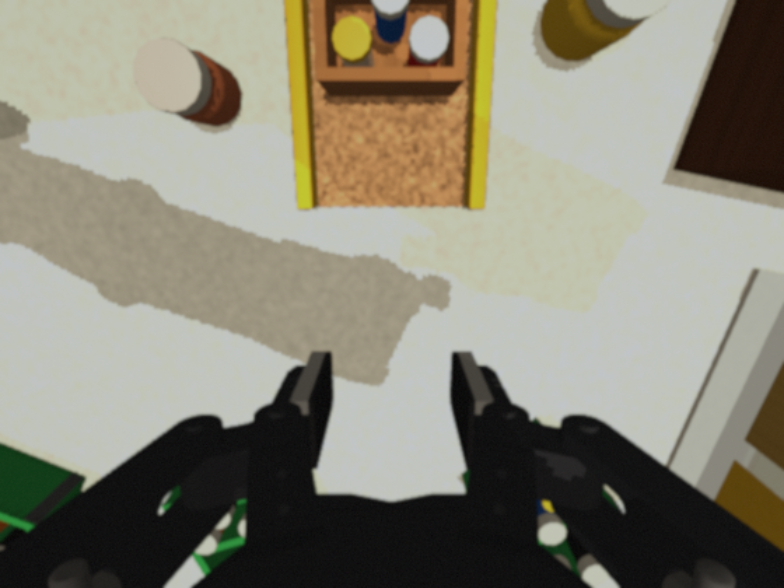

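The caddy is square and centred between the rails, with its rear face at row ~85. The gripper is clear of everything.

```bash
python3 -c "from cell import *;print(finish_job())"
```

```text
the job is handed in; nothing more can be done
None
```

The caddy is parked against the stop, square and centred (about x = 139 mm, y = 0 mm in the dock frame), with no rail contact noticed at any point; the job is handed in, but no verdict came back.

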